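Seat and lock the lid of an oil filter housing

ROBOT

A 7-joint arm with a two-finger parallel gripper is mounted at the origin on the work surface. World frame = base frame: x ahead of the robot, y to its left, z up, the work surface at z = 0. Lengths are in m, angles in rad, forces in N, time in s.
With the tool pointing down it reaches from about 0.4 to 0.85 m from the base axis. Payload 10.4 kg.
Tool frame: the origin (TCP) lies at the very end of the fingers, on their centre line; the grasp point (between the pads) lies r.tcp_to_grasp behind it (r.tcp_to_grasp is the distance from the TCP to the grasp point, in m); z points along the fingers, y is the line along which they close (so a half turn about z gives the same grasp; the last joint's range is limited). The gripper opens to 87 mm and grips with 3 to 60 N. Pads are 19 mm wide; open, the fingers measure 117 mm over their backs; the gripper's body (75 mm by 190 mm) begins 51 mm behind the grasp point.
Start: joints at [1.323, 0.332, -0.065, 1.46, 0.022, 1.35, -0.088], TCP at [0.139, -0.609, 0.223] pointing down, gripper open.
Joint ranges: [-2.6, 2.6], [-0.5, 2.12], [-1.47, 1.34], [0.16, 2.42], [-1.27, 4.41], [0.06, 2.06], [-2.6, 2.6]. Speed limits (rad/s): [2.22, 2.22, 2.79, 2.79, 3.14, 3.14, 3.14].

INTERFACE

Orientations are given as a unit quaternion [x, y, z, w].
In Python, from bench import monitor, cams, ticket, r gives the robot as it stands.
- The arm moves only by the shell command python3 -m crank 'ROWS' [OPENING] [FORCE]. ROWS is a JSON object whose one key "steps" holds a list of rows, each a list of 2 entries, a list of its own where there are three numbers: the shift along the world's x, y, z in units of 25 mm (1.0 is 25 mm), then the turn, a rotation vector about the world's x, y, z in units of 5 degrees (1.0 is 5 degrees). In form: {"steps": [[[x, y, z], [ax, ay, az]], ...]}. A call has 1 to 10 rows; each row shifts and turns the commanded pose from where the row before left it; what a row does not reach is not made up. A row lasts 1/12 s, in which the tool goes at most 41.7 mm and 7.16 degrees, less where a joint would pass 70% of its speed; a pose out of reach is approached as far as the arm can. A call is refused whole if a number of a shift passes 1 or a number of a turn 1, either way. A call with a gripper value outside its range is refused whole. OPENING is the finger opening in mm, from 0 to 87, set as the call begins (- or left out, the last holds). The fingers move at their own pace and stop on an object; FORCE is the grip in N (left out, the last holds). Time passes only in rows, so rows that do not move let the fingers close. It gives the time, the measured TCP pose, the force, the opening and the grip force at its end, in the units of the state.
- monitor.read_state(): the state, without advancing time (a new reading comes with each control period).
- cams.camera(name): name is "scene" or "top"; returns a dict with "pixels" (420x560x3 uint8, blue, green, red), "z_map" (420x560 float32, m along the optical axis (not along the pixel's ray), 0 where there is no reading), "vfov" (degrees; the focal length in pixels is half the picture's height over the tangent of half this angle, whatever the lens; pixels are square), "cx", "cy" (the principal point, pixels), "T" (4x4, takes a point from camera to world coordinates). Camera axes: x right, y up, looking along -z (the intrinsics and any distortion apply to the point x, -y, -z); pixel columns grow to the right and rows downward; lengths in m; the calibration is good to about 2 mm. A picture is of the moment at which its call begins.
- ticket.close_job(): hands the job in; it is judged then, once.
The state is a dict: "time": time; "joint_positions": joint angles; "joint_vel": joint speeds; "joint_torque": joint torques, N m; "ee_pos": TCP position; "eef_rot": TCP orientation; "ft_force": force on the tool from outside, world axes, zero at the start; "torque": the same for the moment, N m; "width": finger opening in m; "grip_force": force on a finger pad.
Only numpy, scipy, OpenCV 4.12 (cv2) and the standard library are available. Lean on these libraries where they do the work, as an engineer would, in place of code of your own. Each camera call takes 0.05 s, during which the arm holds its last target. There are 200 camera calls.

TASK

The lid of the oil filter housing sits askew, its two ears resting on top of the rim. Without lifting the lid off, turn it on the rim until both ears drop into the notches, and press it fully home. Then squeeze the lock tab of the locking slide and keep it squeezed while you push the slide all the way over the lid, let go so that the tab springs back out and the slide stays locked, and leave the things around the housing standing where they are.

Things in the scene. Friction and masses are not known exactly. Their poses are not given: they have to be found in the camera images.
- pot: Oil filter housing (all sizes in mm): round cast aluminium pot fixed to the bench on a round foot (radius 76). Origin at the centre of its underside, z up. Wall: outer radius 56, inner 44; flat rim top 90 above the bench. On its +x side a slide bed (62 wide, 62 to 154 from the axis, top 96 above the bench) carries the locking slide; two low guides on it reach 105.
- rim (a point): Centre of the housing's mouth in the plane of the rim top (90 above the bench); axes as the housing's.
- notch (a point): One of the two notches, at the rim top, 50 from the housing's axis towards its +y; the other faces it, at -y. Each is 14 wide, 10 deep and cut right through the wall.
- lid: Black plastic lid, 225 to 390 g. Origin at the centre of its flange's underside, z up. Flange radius 47, 6 thick; round spigot under it, radius 42, 12 deep, centres it in the mouth. It starts level, spigot in the mouth, its origin 7 above the rim plane. Home: origin in the rim plane, its y axis along the housing's y, either way round. 22 or more above home counts as lifted off.
- ear (a point): Outer end of one ear, 58 from the lid's centre along its +y; the other ear points along -y. Ears: 10 wide, reaching 7 below the flange's underside. They start on the rim top, 0.55 rad or more from the notches. Over the notches a free lid drops 4 by its weight; a stiff seal then takes a push of 5 to 10 N for the last 3. It does not spring back.
- bar_top (a point): Middle of the top of the lid's grip bar, 38 above the lid's origin. The bar stands on the flange, straight along the lid's y axis (over the ears): 66 long, 14 wide, 32 tall.
- slide_grip (a point): Grip point of the dark steel locking slide, 124 above the bench, between two upright plates (24 long along the housing's x, 8 thick, tops 138 above the bench); axes as the housing's; moves with the slide. Fixed plate: outer face 14 towards -y. Lock tab: outer face 16 towards +y. Width over both 30 free, 23 squeezed. Keep fingertips 108 or more above the bench, over the guides.
- tongue_tip (a point): Tip of the slide's flat tongue (30 wide, 97.5 to 103.5 above the bench), which points at the lid. 64 from the housing's axis when drawn back, 34 when fully over the lid. It clears the lid only when the lid is home.
- bolt (a joint): Position of the locking slide in m: 0 drawn back (starts at 0 to 0.003), 0.030 fully over the lid; it moves along the housing's -x, needs about 3 N and stays where it is left. With the tab free a tooth stops it at about 0.005; past 0.025 the released tab springs out behind the stop and locks the slide.
- tab (a joint): How far the lock tab is squeezed in, in m, towards the fixed plate (the housing's -y): 0 free, 0.007 fully in. Its spring takes 3 N to start and 6.5 N when fully in. Squeezed 0.0055 or more it frees the slide.
- valve0: Engine valve standing on its head (disc 36 across), stem 8 thick, 110 tall; origin at the centre of its underside.
- valve1: Another such valve.
- valve2: Another such valve, on the slide's side of the housing.
- carton: Small cardboard carton 60 x 80 x 50 high, beside the housing; origin at the centre of its underside.
Not all that is in view belongs to the job. Leave any purple look-alike of the lid alone.

How it is judged:
By the outcome, as a careful person would: the job done as asked, in the order asked, and still so for the second after the job is handed in, with the robot touching nothing.
It also fails if it takes over 46 s, if anything falls off the work surface, if the arm or the gripper's body presses on something with over 40 N, if the wrist force passes 120 N, or if a joint passes its speed limit or range.

## Working session

There is one attempt and no reset: what is moved stays moved. The work goes in short steps, Python scripts to look and compute and a shell command to move; the robot and the scene stay as the last step left them, time stands still between calls to the robot, and variables do not carry over. Pictures are saved under pics/ and viewed, at most 10 in all, crops included, and the job is handed in when it is done.

```bash
ls; mkdir -p pics; cat > h.py <<'E'
import numpy as np, cv2
from bench import monitor, cams, ticket, r
def cam(n):
    c=cams.camera(n); c['f']=c['pixels'].shape[0]/2/np.tan(np.radians(c['vfov'])/2); return c
def cloud(c):
    z=c['z_map']; v,u=np.mgrid[:z.shape[0],:z.shape[1]]
    P=np.stack([(u-c['cx'])/c['f']*z,-(v-c['cy'])/c['f']*z,-z,np.ones_like(z)],-1)@c['T'].T
    P=P[...,:3]; P[z==0]=np.nan; return P
E
python3 - <<'E'
from h import *
a={}
for n in ("scene","top"):
    c=cam(n); cv2.imwrite(f"pics/{n}0.png",c['pixels']); a[n]=c
    print(n,{k:v for k,v in c.items() if k not in('pixels','z_map')}, (c['z_map']>0).mean())
    np.savez(f"{n}0.npz",P=cloud(c),I=c['pixels'])
print(monitor.read_state(), r.tcp_to_grasp)
E
```

```text
pics
scene {'vfov': 42.968316727939104, 'cx': 282.8092816904762, 'cy': 214.05696191095916, 'T': array([[-0.82606635, -0.40827542,  0.38849141,  0.90756927],
       [ 0.56353131, -0.60676482,  0.56059693,  0.58146902],
       [ 0.00684498,  0.68201733,  0.73130398,  0.8366352 ],
       [ 0.        ,  0.        ,  0.        ,  1.        ]]), 'f': np.float64(533.5486224959682)} 0.9961649659863946
top {'vfov': 56.23179001294489, 'cx': 273.5351972468159, 'cy': 205.79799581513277, 'T': array([[-0.02801966,  0.98567637, -0.1663039 ,  0.44429786],
       [-0.99819617, -0.03642735, -0.04772268,  0.00638794],
       [-0.05309713,  0.16466674,  0.98491906,  0.79392756],
       [ 0.        ,  0.        ,  0.        ,  1.        ]]), 'f': np.float64(393.03258804702523)} 0.9959906462585034
{'time': 0.1, 'joint_positions': array([ 1.32340314,  0.33280132, -0.06468769,  1.46084632,  0.02160582,
        1.34988637, -0.08854703]), 'joint_vel': array([ 0.00039878, -0.00180907,  0.00060828,  0.00011473, -0.00019329,
       -0.00124691,  0.00119962]), 'joint_torque': array([ 2.03849086e-03, -6.24543428e+01,  2.50904780e-02, -3.90714419e+01,
       -6.13660156e-02,  3.66539229e-02,  2.51845734e-05]), 'ee_pos': array([ 0.13922835, -0.60894929,  0.22184332]), 'eef_rot': array([ 9.93692111e-01,  1.12140989e-01, -1.02189112e-04, -6.14481028e-04]), 'ft_force': array([ 0.70961934, -0.2591328 ,  0.61181367]), 'torque': array([-0.04199139, -0.02268951,  0.02191616]), 'grip_force': 0.0, 'width': 0.0867818819021692} 0.0187
```

View pics/scene0.png

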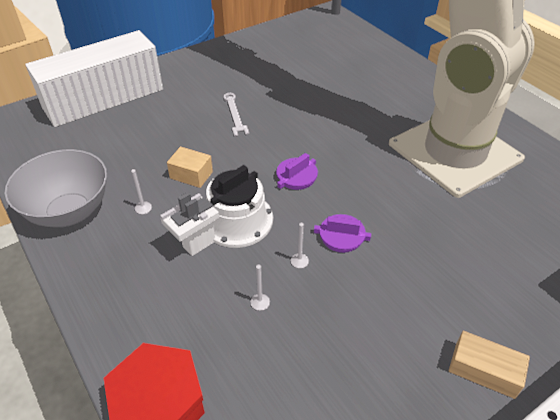

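View pics/top0.png

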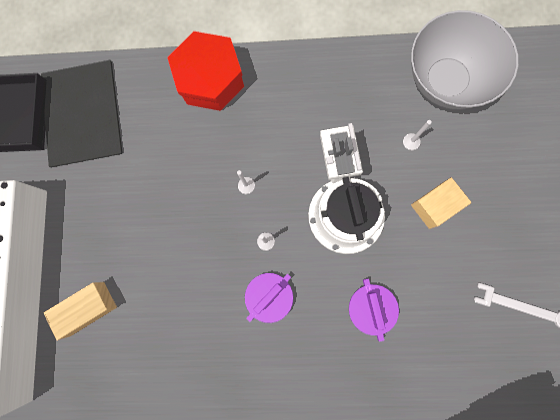

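The scene picture shows the black lid at (237,185) with the slide at (188,210). The top picture shows the black lid at (352,208), bar from about (348,180) to (360,235), and the slide grip at (343,147). Things that could be taken for the lid in the top view are the black one on the pot (352,208), purple (269,298) and purple (374,309). I choose the black one. The valves are at (246,186), (266,241) and (412,141), and the carton is at (441,203).

```bash
cat > m.py <<'E'
from h import *
def rect(Q):
    (c,s,a)=cv2.minAreaRect((Q[:,:2]*1000).astype(np.float32)); return np.round(c,1),np.round(s,1),round(a,1)
for n in("top","scene"):
    d=np.load(n+"0.npz");P=d['P'];I=d['I'].astype(int)
    V=I.max(-1);S=V-I.min(-1)
    box=(P[...,0]>.35)&(P[...,0]<.8)&(P[...,1]>-.4)&(P[...,1]<.1)
    pot=box&(P[...,2]>.084)&(P[...,2]<.093)&(V>150)&(S<25)
    Q=P[pot]; print(n,'rimwhite',len(Q))
    # rim circle: least squares on points of rim top, outer radius edge
    blk=box&(V<60)&(P[...,2]>.095)
    B=P[blk]; flange=B[(B[:,2]>.097)&(B[:,2]<.108)]; bar=B[B[:,2]>.122]
    for k,q in(('flange',flange),('bar',bar)):
        if len(q)>5: print(k,len(q),np.median(q,0).round(4),rect(q),[np.percentile(q[:,2],[5,50,95]).round(4)])
    if len(flange)>5: print('flange circ',cv2.minEnclosingCircle((flange[:,:2]*1000).astype(np.float32)))
    bed=box&(P[...,2]>.092)&(P[...,2]<.112)&(V>120)&(S<25); print('bed',bed.sum(),rect(P[bed]))
    pl=box&(P[...,2]>.132)&(P[...,2]<.143)&(P[...,0]>.62); print('plates',pl.sum(),rect(P[pl]) if pl.sum()>4 else '')
    v=box&(P[...,2]>.04)&(V>60); 
    hi=(box&(P[...,2]>.085)).astype(np.uint8); N,L,st,ce=cv2.connectedComponentsWithStats(hi)
    for i in range(1,N):
        if st[i,4]>5: q=P[L==i]; print('  comp',ce[i].round(),st[i,4],np.median(q,0).round(3),q[:,2].max().round(3))
    if n=='top': cv2.imwrite('pics/crop.png',cv2.resize(d['I'][110:260,290:470],None,fx=4,fy=4,interpolation=cv2.INTER_CUBIC))
E
python3 m.py
```

```text
top rimwhite 925
flange 187 [ 0.5584 -0.1144  0.1028] (array([ 549.5, -103.4]), array([82.2, 92.7]), 63.7) [array([0.1008, 0.1028, 0.1056])]
bar 77 [ 0.5488 -0.0962  0.1316] (array([ 552.3, -100. ]), array([64. , 14.1]), 10.6) [array([0.1238, 0.1316, 0.1352])]
flange circ ((551.8270263671875, -99.28439331054688), 56.607086181640625)
bed 1494 (array([603.5, -72. ]), array([344.2, 213.9]), 88.5)
plates 139 (array([659.1, -85.1]), array([24.3, 29.9]), 7.4)
  comp [422.  84.] 8 [ 0.786 -0.247  0.086] 0.088
  comp [428.  90.] 8 [ 0.773 -0.256  0.086] 0.086
  comp [439.  98.] 7 [ 0.755 -0.275  0.086] 0.087
  comp [494.  98.] 6 [ 0.752 -0.376  0.086] 0.088
  comp [471. 105.] 7 [ 0.74  -0.332  0.086] 0.087
  comp [427. 124.] 42 [ 0.701 -0.242  0.105] 0.113
  comp [348. 188.] 4715 [ 0.576 -0.092  0.103] 0.142
  comp [241. 174.] 15 [0.622 0.098 0.101] 0.112
  comp [262. 236.] 24 [0.507 0.063 0.11 ] 0.113
scene rimwhite 709
flange 885 [ 0.5598 -0.0844  0.1022] (array([555.3, -99. ]), array([95., 89.]), 57.7) [array([0.0992, 0.1022, 0.105 ])]
bar 287 [ 0.558  -0.0951  0.1328] (array([555.7, -98.7]), array([67.7, 18.4]), 11.0) [array([0.1233, 0.1328, 0.1362])]
flange circ ((555.4253540039062, -96.34053039550781), 58.090030670166016)
bed 939 (array([615.2, -84.4]), array([188.6, 369.3]), 26.6)
plates 122 (array([661.8, -83.2]), array([23.7, 33.1]), 9.1)
  comp [ 92. 155.] 6 [ 0.751 -0.365  0.086] 0.087
  comp [214. 201.] 3437 [ 0.598 -0.081  0.102] 0.14
  comp [134. 175.] 45 [ 0.706 -0.24   0.101] 0.112
  comp [300. 228.] 43 [0.511 0.066 0.102] 0.111
  comp [257. 266.] 7 [0.625 0.1   0.108] 0.109
```

View pics/crop.png

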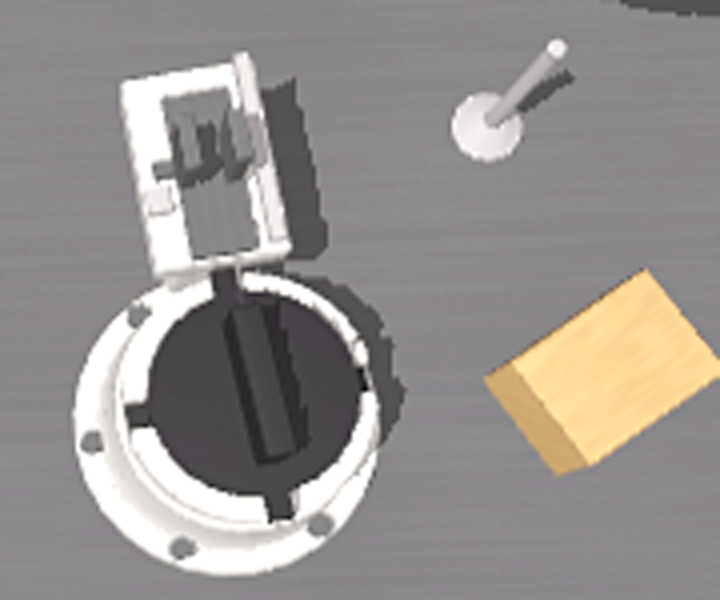

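Crop of the top view: the black lid's ears are at crop (228,283) and (282,505), and the notches at (137,413) and (363,378). The lid's bar lies nearly along the housing's x (world about 10.7°, with housing yaw about 8.3°), so it needs about a quarter turn. A counter-clockwise turn suits joint 7's range. The measured sizes agree with those given: bar 64x14, bar top about 0.135, plates 24x30.

```bash
python3 -m crank '{"steps":[[[0.4,0.5,0],[0,0,0]],[[0.8,1,0],[0,0,0]],[[0.8,1,0],[0,0,0]],[[0.8,1,0],[0,0,0]],[[0.8,1,0],[0,0,0]],[[0.8,1,0],[0,0,0]],[[0.8,1,0],[0,0,0]],[[0.8,1,0],[0,0,0]],[[0.8,1,0],[0,0,0]],[[0.8,1,0],[0,0,0]]]}' 87 40
python3 -m crank '{"steps":[[[0.8,1,0],[0,0,0]],[[0.8,1,0],[0,0,0]],[[0.8,1,0],[0,0,0]],[[0.8,1,0],[0,0,0]],[[0.8,1,0],[0,0,0]],[[0.8,1,0],[0,0,0]],[[0.8,1,0],[0,0,0]],[[0.8,1,0],[0,0,0]],[[0.8,1,0],[0,0,0]],[[0.8,0.9,0],[0,0,-0.44]]]}'
```

```text
time: 0.93
ee_pos: [0.3299, -0.3703, 0.2224]
eef_rot: [0.994, 0.112, -0.0, -0.0]
ft_force: [0.2, -0.4, 1.1]
width: 0.0872
grip_force: 0.0
time: 1.77
ee_pos: [0.53, -0.1225, 0.2224]
eef_rot: [0.996, 0.094, -0.0, -0.0]
ft_force: [1.1, -0.4, -0.7]
width: 0.0873
grip_force: 0.0
```

```bash
python3 -m crank '{"steps":[[[0.5,0.5,0],[0,0,0]],[[0.46,0.44,0],[0,0,0]],[[0,0,-0.8],[0,0,0]],[[0,0,-0.8],[0,0,0]],[[0,0,0],[0,0,0]],[[0,0,0],[0,0,0]]]}' 60
python3 - <<'E'
from h import *
c=cam("scene");cv2.imwrite("pics/s1.png",cv2.resize(c['pixels'][100:290,130:370],None,fx=3,fy=3))
E
```

```text
time: 2.27
ee_pos: [0.5526, -0.1008, 0.1819]
eef_rot: [0.996, 0.093, -0.001, -0.0]
ft_force: [0.1, 0.1, -0.5]
width: 0.0614
grip_force: 0.0
```

View pics/s1.png

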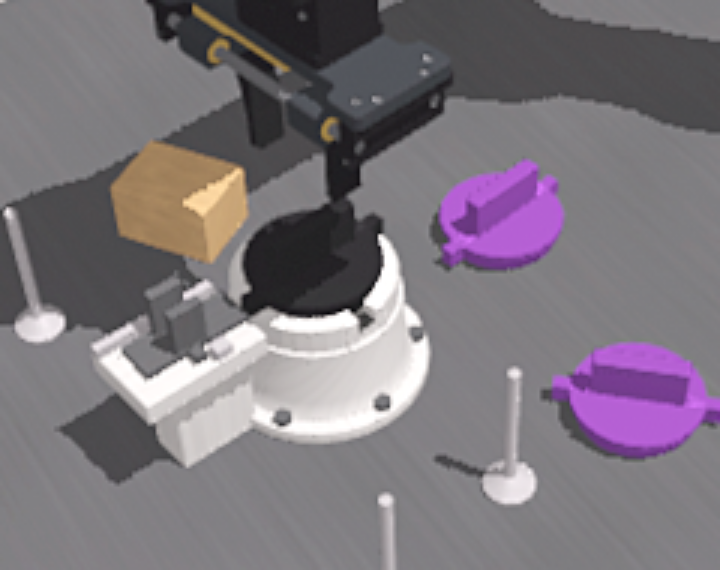

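The gripper is above the lid with its fingers on both sides of the bar (crop (340,175) and (262,120)). The valves and carton stand clear.

```bash
python3 -m crank '{"steps":[[[0.06,0.06,-0.8],[0,0,0]],[[0,0,-0.8],[0,0,0]],[[0,0,-0.7],[0,0,0]],[[0,0,-0.5],[0,0,0]],[[0,0,-0.16],[0,0,0]],[[0,0,0],[0,0,0]],[[0,0,0],[0,0,0]]]}' 60 40
python3 -m crank '{"steps":[[[0,0,0],[0,0,0]],[[0,0,0],[0,0,0]],[[0,0,0],[0,0,0]],[[0,0,0],[0,0,0]],[[0,0,0],[0,0,0]],[[0,0,0],[0,0,0]]]}' 0 40
```

```text
time: 2.9
ee_pos: [0.5555, -0.0994, 0.1097]
eef_rot: [0.996, 0.093, 0.001, 0.0]
ft_force: [0.6, 0.1, 0.1]
width: 0.06
grip_force: 0.0
time: 3.4
ee_pos: [0.5549, -0.0993, 0.1087]
eef_rot: [0.996, 0.093, 0.0, 0.0]
ft_force: [0.2, -0.1, -0.5]
width: 0.0278
grip_force: 0.0
```

```bash
python3 -m crank '{"steps":[[[0,0,0],[0,0,0]],[[0,0,0],[0,0,0]],[[0,0,0],[0,0,0]],[[0,0,0],[0,0,0]],[[0,0,0],[0,0,0]],[[0,0,0],[0,0,0]]]}' 0 40
```

```text
time: 3.9
ee_pos: [0.5548, -0.0993, 0.1086]
eef_rot: [0.996, 0.093, 0.0, 0.0]
ft_force: [-0.2, -0.4, 0.5]
width: 0.0139
grip_force: 39.9
```

```bash
python3 -m crank '{"steps":[[[0,0,0],[0,0,0.5]],[[0,0,0],[0,0,0.5]],[[0,0,0],[0,0,0.5]],[[0,0,0],[0,0,0.5]]]}'
```

```text
time: 4.23
ee_pos: [0.5549, -0.0992, 0.1086]
eef_rot: [0.984, 0.18, 0.0, -0.0]
ft_force: [0.3, 0.2, 0.5]
width: 0.0136
grip_force: 39.9
```

```bash
python3 -m crank '{"steps":[[[0,0,0],[0,0,0.8]],[[0,0,0],[0,0,0.8]],[[0,0,0],[0,0,0.8]],[[0,0,0],[0,0,0.8]],[[0,0,0],[0,0,0.8]],[[0,0,0],[0,0,0.8]],[[0,0,0],[0,0,0.8]],[[0,0,0],[0,0,0.8]],[[0,0,0],[0,0,0.8]],[[0,0,0],[0,0,0.8]]]}'
python3 -m crank '{"steps":[[[0,0,0],[0,0,0.8]],[[0,0,0],[0,0,0.8]],[[0,0,0],[0,0,0.8]],[[0,0,0],[0,0,0.8]],[[0,0,0],[0,0,0.8]],[[0,0,0],[0,0,0.8]],[[0,0,0],[0,0,0.6]],[[0,0,0],[0,0,0]],[[0,0,0],[0,0,0]]]}'
python3 - <<'E'
from h import *
c=cam("top");cv2.imwrite("pics/t2.png",cv2.resize(c['pixels'][110:260,270:450],None,fx=4,fy=4,interpolation=cv2.INTER_CUBIC))
E
```

```text
time: 5.07
ee_pos: [0.5549, -0.0992, 0.1086]
eef_rot: [0.862, 0.507, 0.0, -0.0]
ft_force: [0.3, 0.5, -0.3]
width: 0.0135
grip_force: 39.9
time: 5.82
ee_pos: [0.5543, -0.0995, 0.1085]
eef_rot: [0.722, 0.692, -0.0, -0.0]
ft_force: [-4.8, -0.6, 4.6]
width: 0.0137
grip_force: 39.9
```

View pics/t2.png

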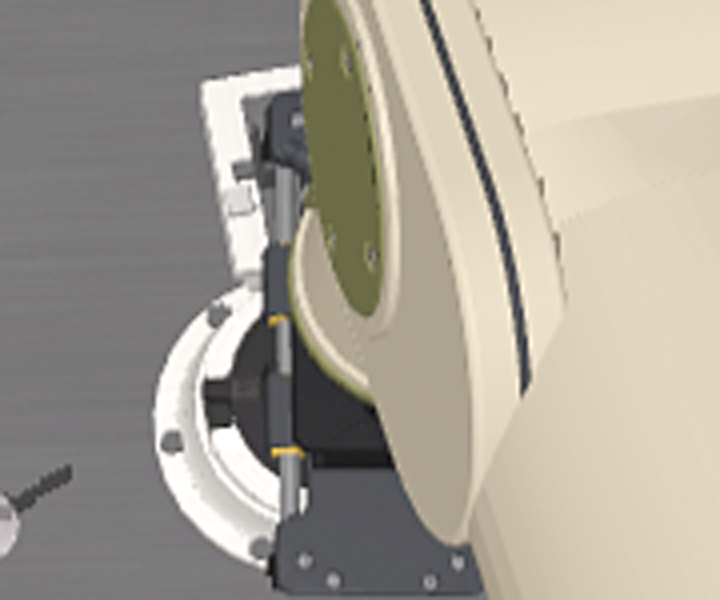

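The picture shows the lid's ear at (215,400), almost at the notch (about (217,410)). I'll turn on in small steps with light down-pressure.

```bash
python3 -m crank '{"steps":[[[0,0,-0.02],[0,0,0.4]],[[0,0,-0.02],[0,0,0.4]],[[0,0,0],[0,0,0.4]],[[0,0,0],[0,0,0]]]}'
python3 -m crank '{"steps":[[[0,0,0],[0,0,0.3]],[[0,0,0],[0,0,0.3]],[[0,0,0],[0,0,0]]]}'
```

```text
time: 6.2
ee_pos: [0.5542, -0.0996, 0.1083]
eef_rot: [0.684, 0.729, -0.001, -0.0]
ft_force: [-9.8, -0.1, 12.9]
width: 0.0137
grip_force: 40.3
time: 6.45
ee_pos: [0.5542, -0.0995, 0.1077]
eef_rot: [0.665, 0.747, -0.001, -0.0]
ft_force: [-6.6, -1.0, 8.0]
width: 0.0136
grip_force: 40.0
```

```bash
python3 -m crank '{"steps":[[[-0.03,0,0],[0,0,0.15]],[[0,0,-0.02],[0,0,0.15]],[[0,0,-0.02],[0,0,0]],[[0,0,0],[0,0,0]]]}'
python3 -m crank '{"steps":[[[0,0,-0.03],[0,0,0]],[[0,0,-0.03],[0,0,0]],[[0,0,0],[0,0,0]]]}'
```

```text
time: 6.78
ee_pos: [0.5538, -0.0992, 0.1059]
eef_rot: [0.655, 0.756, -0.0, -0.0]
ft_force: [-0.7, -0.9, -3.8]
width: 0.0138
grip_force: 39.9
time: 7.03
ee_pos: [0.5539, -0.0993, 0.1048]
eef_rot: [0.655, 0.756, -0.0, -0.0]
ft_force: [-1.5, -0.6, -3.4]
width: 0.0139
grip_force: 39.9
```

It's in the notches and descending freely. Now press home.

```bash
python3 -m crank '{"steps":[[[0,0,-0.04],[0,0,0]],[[0,0,-0.04],[0,0,0]],[[0,0,-0.04],[0,0,0]],[[0,0,-0.04],[0,0,0]],[[0,0,0],[0,0,0]]]}'
python3 -m crank '{"steps":[[[0,0,-0.03],[0,0,0]],[[0,0,-0.03],[0,0,0]],[[0,0,0],[0,0,0]]]}'
```

```text
time: 7.45
ee_pos: [0.5541, -0.0992, 0.1019]
eef_rot: [0.655, 0.756, -0.0, 0.0]
ft_force: [-5.2, 0.3, 7.1]
width: 0.0138
grip_force: 40.0
time: 7.7
ee_pos: [0.554, -0.0992, 0.1015]
eef_rot: [0.655, 0.756, -0.001, 0.0]
ft_force: [-12.1, 0.8, 20.4]
width: 0.0138
grip_force: 40.0
```

```bash
python3 -m crank '{"steps":[[[-0.02,0,-0.03],[0,0,0]],[[0,0,0],[0,0,0]],[[0,0,0],[0,0,0]]]}'
python3 -m crank '{"steps":[[[0.02,0,0.1],[0,0,0]],[[0,0,0],[0,0,0]],[[0,0,0],[0,0,0]],[[0,0,0],[0,0,0]],[[0,0,0],[0,0,0]],[[0,0,0],[0,0,0]]]}' 36
```

```text
time: 7.95
ee_pos: [0.5541, -0.0992, 0.1015]
eef_rot: [0.655, 0.756, -0.0, 0.001]
ft_force: [-13.2, 1.6, 26.0]
width: 0.0141
grip_force: 40.0
time: 8.45
ee_pos: [0.5541, -0.0992, 0.1011]
eef_rot: [0.655, 0.756, 0.0, -0.0]
ft_force: [0.1, -0.3, 0.2]
width: 0.0351
grip_force: 0.0
```

```bash
python3 -m crank '{"steps":[[[0,0,0.5],[0,0,0]],[[0,0,1],[0,0,0]],[[0,0,1],[0,0,-0.5]],[[0,0,1],[0,0,-1]],[[0,0,0.5],[0,0,-1]],[[0.2,0,0],[0,0,-1]],[[0.4,0.04,0],[0,0,-1]],[[0.4,0.05,0],[0,0,-1]],[[0.4,0.05,0],[0,0,-1]],[[0.4,0.05,0],[0,0,-1]]]}' 87
python3 -m crank '{"steps":[[[0.4,0.05,0],[0,0,-1]],[[0.4,0.05,0],[0,0,-1]],[[0.4,0.05,0],[0,0,-1]],[[0.4,0.05,0],[0,0,-1]],[[0.4,0.05,0],[0,0,-1]],[[0.4,0.05,0],[0,0,-1]],[[0.06,0,0],[0,0,-1]],[[0,0,0],[0,0,-1]],[[0,0,0],[0,0,-1]],[[0,0,0],[0,0,-1]]]}' 60
python3 -m crank '{"steps":[[[0,0,0],[0,0,-0.5]],[[0,0,0],[0,0,0]],[[0,0,0],[0,0,0]]]}'
cat > look.py <<'E'
from h import *; import sys
from m2 import *
E
cat > m2.py <<'E'
from h import *; import sys
c=cam("scene");P=cloud(c);I=c['pixels'].astype(int);V=I.max(-1)
cv2.imwrite(f"pics/{sys.argv[1]}.png",cv2.resize(c['pixels'][100:290,130:370],None,fx=3,fy=3,interpolation=cv2.INTER_CUBIC))
box=(P[...,0]>.49)&(P[...,0]<.62)&(P[...,1]>-.17)&(P[...,1]<-.03)&(V<60)
for lo,hi in((.088,.105),(.116,.14)):
    q=P[box&(P[...,2]>lo)&(P[...,2]<hi)]; print(len(q),np.percentile(q[:,2],[10,50,90]).round(4),cv2.minAreaRect((q[:,:2]*1000).astype(np.float32)))
q=P[(P[...,0]>.6)&(P[...,0]<.7)&(abs(P[...,1]+.085)<.04)&(P[...,2]>.131)&(P[...,2]<.143)]
if len(q)>4: print('plates',len(q),cv2.minAreaRect((q[:,:2]*1000).astype(np.float32)))
E
rm look.py; python3 m2.py s3
```

```text
time: 9.28
ee_pos: [0.5996, -0.0944, 0.2023]
eef_rot: [0.864, 0.503, 0.0, 0.0]
ft_force: [1.2, -1.0, 1.0]
width: 0.0855
grip_force: 0.0
time: 10.12
ee_pos: [0.6607, -0.0868, 0.2022]
eef_rot: [0.996, 0.091, 0.0, -0.0]
ft_force: [0.7, -0.9, 0.5]
width: 0.06
grip_force: 0.0
time: 10.37
ee_pos: [0.6607, -0.0868, 0.202]
eef_rot: [0.997, 0.072, 0.0, -0.0]
ft_force: [-0.1, -0.0, -0.7]
width: 0.0597
grip_force: 0.0
759 [0.0935 0.0954 0.0982] ((556.3275146484375, -98.62993621826172), (94.87662506103516, 89.669189453125), 58.840450286865234)
200 [0.1185 0.126  0.1284] ((556.9796142578125, -97.73953247070312), (15.876806259155273, 64.50182342529297), 8.46709156036377)
plates 145 ((661.70263671875, -83.6127700805664), (23.35104751586914, 35.01300048828125), 6.948777675628662)
```

View pics/s3.png

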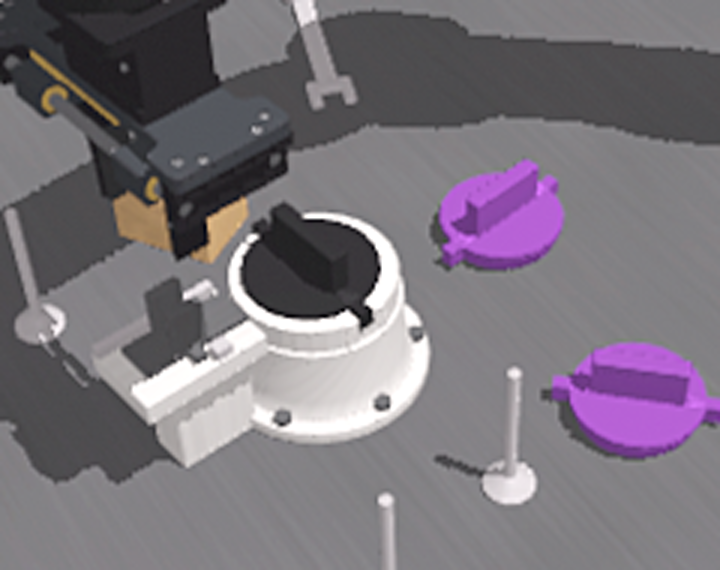

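The lid is home: ear in the notch at (365,315), its surfaces 7 mm lower than before, and the bar at 8.5° + 90°. Its neighbours are untouched. Next I lower over the slide plates at (170,315).

```bash
python3 -m crank '{"steps":[[[0,0,-0.8],[0,0,0]],[[0,0,-0.8],[0,0,0]],[[0,0,-0.8],[0,0,0]],[[0,0,-0.6],[0,0,0]],[[0,0,-0.4],[0,0,0]],[[0,0,-0.24],[0,0,0]],[[0,0,0],[0,0,0]],[[0,0,0],[0,0,0]]]}' 50 20
python3 -m crank '{"steps":[[[0,0,0],[0,0,0]],[[0,0,0],[0,0,0]],[[0,0,0],[0,0,0]],[[0,0,0],[0,0,0]],[[0,0,0],[0,0,0]],[[0,0,0],[0,0,0]],[[0,0,0],[0,0,0]],[[0,0,0],[0,0,0]]]}' 0 20
```

```text
time: 11.08
ee_pos: [0.6609, -0.087, 0.111]
eef_rot: [0.997, 0.071, 0.0, 0.0]
ft_force: [-0.3, -0.1, 0.6]
width: 0.05
grip_force: 0.0
time: 11.75
ee_pos: [0.6613, -0.0894, 0.1109]
eef_rot: [0.998, 0.07, 0.001, 0.001]
ft_force: [2.1, -5.1, 1.0]
width: 0.0223
grip_force: 20.0
```

```bash
python3 -m crank '{"steps":[[[0,-0.09,0],[0,0,0]],[[-0.12,-0.017,0],[0,0,0]],[[-0.12,-0.017,0],[0,0,0]],[[-0.12,-0.017,0],[0,0,0]],[[-0.12,-0.017,0],[0,0,0]],[[-0.12,-0.017,0],[0,0,0]]]}'
python3 -m crank '{"steps":[[[-0.12,-0.017,0],[0,0,0]],[[-0.12,-0.017,0],[0,0,0]],[[-0.12,-0.017,0],[0,0,0]],[[-0.12,-0.017,0],[0,0,0]],[[-0.12,-0.017,0],[0,0,0]],[[0,0,0],[0,0,0]],[[0,0,0],[0,0,0]]]}'
```

```text
time: 12.25
ee_pos: [0.6456, -0.0915, 0.1108]
eef_rot: [0.997, 0.071, 0.0, 0.0]
ft_force: [2.4, -0.8, 5.4]
width: 0.0221
grip_force: 20.0
time: 12.83
ee_pos: [0.632, -0.0933, 0.111]
eef_rot: [0.997, 0.071, 0.002, 0.0]
ft_force: [10.2, -0.7, -0.4]
width: 0.022
grip_force: 20.0
```

```bash
python3 -m crank '{"steps":[[[-0.06,-0.01,0],[0,0,0]],[[-0.04,0,0],[0,0,0]],[[0,0,0],[0,0,0]],[[0,0,0],[0,0,0]]]}'
```

```text
time: 13.17
ee_pos: [0.6317, -0.0933, 0.1112]
eef_rot: [0.997, 0.071, 0.004, -0.0]
ft_force: [21.5, -0.2, -6.0]
width: 0.0217
grip_force: 19.9
```

The slide is at its stop. I'll relax the push a little, let go and rise.

```bash
python3 -m crank '{"steps":[[[0.1,0.01,0],[0,0,0]],[[0.05,0,0],[0,0,0]],[[0,0,0],[0,0,0]]]}'
python3 -m crank '{"steps":[[[0,0,0],[0,0,0]],[[0,0,0],[0,0,0]],[[0,0,0],[0,0,0]],[[0,0,0],[0,0,0]],[[0,0,0],[0,0,0]],[[0,0,0],[0,0,0]]]}' 56
python3 -m crank '{"steps":[[[0,0,0.4],[0,0,0]],[[0,0,0.8],[0,0,0]],[[0,0,1],[0,0,0]],[[0,0,1],[0,0,0]],[[0,-0.8,0.5],[0,0,0]],[[0,-1,0],[0,0,0]],[[0,-1,0],[0,0,0]],[[0,-1,0],[0,0,0]],[[0,-1,0],[0,0,0]],[[0,-1,0],[0,0,0]]]}'
python3 m2.py s4
```

```text
time: 13.42
ee_pos: [0.632, -0.0933, 0.111]
eef_rot: [0.997, 0.071, 0.0, 0.0]
ft_force: [0.8, -0.1, 6.9]
width: 0.0218
grip_force: 20.0
time: 13.92
ee_pos: [0.6312, -0.0942, 0.1097]
eef_rot: [0.997, 0.071, -0.001, 0.0]
ft_force: [-0.2, -0.7, -0.5]
width: 0.0525
grip_force: 0.0
time: 14.75
ee_pos: [0.6316, -0.24, 0.2036]
eef_rot: [0.997, 0.071, 0.0, 0.0]
ft_force: [-0.6, -1.0, -0.6]
width: 0.0562
grip_force: 0.0
781 [0.0936 0.0955 0.0979] ((556.751708984375, -97.94020080566406), (94.52304077148438, 89.68527221679688), 58.8192253112793)
250 [0.1182 0.1261 0.1289] ((557.2094116210938, -98.44135284423828), (16.99599838256836, 66.67998504638672), 9.701342582702637)
plates 141 ((632.8483276367188, -87.63255310058594), (23.075956344604492, 33.0919075012207), 6.55363130569458)
```

View pics/s4.png

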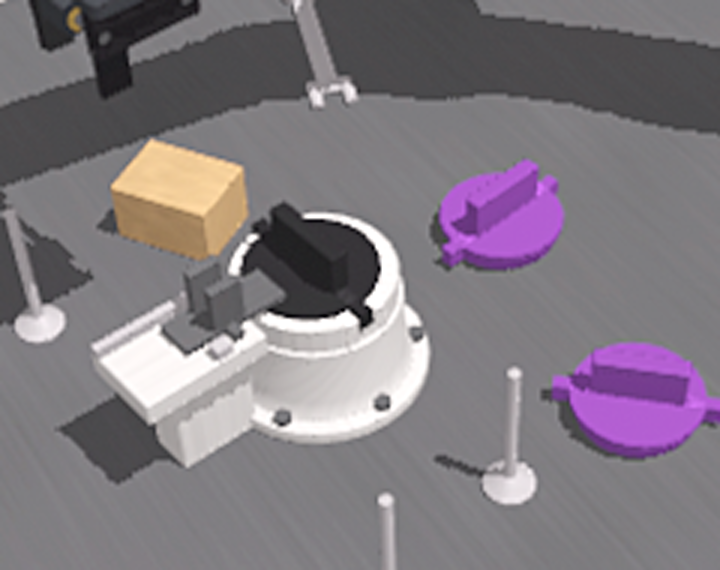

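The slide's tongue lies over the lid (crop (265,290)). The plates have moved about 29 mm and are back to the free width measured at the start (33.1 mm), so the tab has sprung out. Everything else is in place, so I'm handing in.

```bash
python3 -m crank '{"steps":[[[0,0,0],[0,0,0]],[[0,0,0],[0,0,0]],[[0,0,0],[0,0,0]]]}' && python3 -c "
from bench import ticket; print(ticket.close_job())"
```

```text
time: 15.05
ee_pos: [0.632, -0.2372, 0.2032]
eef_rot: [0.997, 0.072, 0.0, -0.0]
ft_force: [0.2, 0.7, -0.1]
width: 0.0562
grip_force: 0.0
the job is handed in; nothing more can be done
None
```

The lid is turned into its notches and pressed home, the slide is over it and the tab has sprung back out. In the last picture the things around the housing stand where they were; I handed the job in at about 15 s, and no verdict came back.

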